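# Fire a check shot on the bench impact tester

### The job

Fire a check shot on the bench impact tester: first slide the drag pointer back along its scale until it rests at zero against the striker's nose, then draw the striker back by its T-handle, by feel, until the sear holds it, without straining the rubber buffer behind it, and let go of the handle. Then press the trigger cap so that the striker flies forward by itself and knocks the pointer up the scale; do not touch the pointer while the striker is cocked, and leave the things standing around the tester where they are.

Things in the scene. Friction and masses are not known exactly. Their poses are not given: they have to be found in the camera images.
- tester: Grey base plate fixed to the bench, 300 x 110 x 12 mm. Origin on the bench surface under its middle; x = firing direction (level, along the 300 mm), z up. The striker's rod lies along x at y = 0, z = 40 mm. Grey sear housing at x = -113 to -45 mm, 52 mm wide, top at z = 62. Rail end post at x = 142 to 150, 48 mm high; scale plate along the rail at y = 30, 42 mm high.
- handle_bar (a point): Centre of the black crossbar of the striker's T-handle: round bar 12 mm thick, 56 mm long, lying along the tester's y, 110 mm above the bench, on a 10 mm steel post; 50 mm free below the bar beside the post. Moves with the striker; at home x = 20 mm on the tester. At the sear's catch the pull is 9 to 11 N; a total pull of 15 to 16 N (buffer pressed) means that the sear has caught.
- striker (a joint): Draw of the striker in m: 0 = home, grows as it is drawn back (handle to the tester's -x). Spring pulls it home with 8 N + 0.05 N per mm. Somewhere in 23 to 54 mm of draw (set differently each time, hidden in the housing) the sear clicks up before a collar on the rod and holds it; over the last 18 mm before that its ramp adds 1 to 3 N. Let go, it settles forward 1 to 3 mm onto the sear.
- buffer: Black rubber disc round the rod behind the housing, 30 mm across, origin at its front face, on the bench (its centre is 40 mm higher). The collar on the rod meets it 1.5 mm behind the point where the sear catches, wherever that is on the draw; from there the pull rises by 6 N per mm. It is damaged by more than 9 N.
- trigger_top (a point): Centre of the top face of the trigger, a steel cap 18 (x) by 24 (y) mm that stands out of the housing's top at x = -92 mm, top face 74 mm above the bench.
- trigger (a joint): How far the trigger cap is pressed down in m: 0 = up; springs back up by itself; trips the sear at about 5 mm, bottoms at 9 mm. Takes 2 N to start and 4 to 8 N to trip under load.
- pointer_tab (a point): Centre of the drag pointer's upright black tab: 8 mm thick along the tester's x, 28 mm wide, from 44 to 84 mm above the bench (this point is 64 mm above it). It slides along x on a rail in front of the striker's nose; at zero this point is at x = 55 mm on the tester. It starts some way up the scale.
- pointer (a joint): Reading of the drag pointer in m: 0 = resting against the nose of the striker at home; grows away from the striker (tester's +x), up to 0.07. Slides with 0.4 N of friction and stays where it is left. Pushed below zero it moves the striker back, by up to 6 mm, against its spring (8 N), which returns it to zero when let go.
- timer: Bystander: flat light grey bench timer, 66 x 66 x 22 mm, origin at the centre of its underside.
- sample_bottle: Bystander: white bottle with a blue cap, 53 mm across, 118 mm high, origin at the centre of its underside.
- lab_tape: Bystander: roll of tan tape lying flat, 104 mm across, 25 mm high, origin at the centre of its underside.
- filter_cup: Bystander: clear cup with a teal band, 70 mm across, 106 mm high, origin at the centre of its underside.

How it is judged:
By the outcome, as a careful person would: the job done as asked, in the order asked, and still so for the second after the job is handed in, with the robot touching nothing.
It also fails if it takes over 58 s, if anything falls off the work surface, if the arm or the gripper's body presses on something with over 40 N, if the wrist force passes 120 N, or if a joint passes its speed limit or range.

### The arm

A 7-joint arm with a two-finger parallel gripper is mounted at the origin on a cart in front of the work surface, level with it; the furniture and walls round the work are solid. World frame = base frame: x ahead of the robot, y to its left, z up, the work surface at z = 0. Lengths are in m, angles in degrees, forces in N, time in s.
With the tool pointing down it reaches from about 0.425 to 0.875 m from the base axis. Payload 4.7 kg.
Tool frame: the origin (TCP) lies at the very end of the fingers, on their centre line; the grasp point (between the pads) lies 19 mm behind it; z points along the fingers, y is the line along which they close (so a half turn about z gives the same grasp; the last joint's range is limited). The gripper opens to 87 mm and grips with 3 to 60 N. Pads are 19 mm wide; open, the fingers measure 117 mm over their backs; the gripper's body (75 mm by 190 mm) begins 51 mm behind the grasp point.
Start: joints at [-62.275, 18.392, -4.016, 83.108, 1.295, 78.541, -3.26], TCP at [0.294, 0.58, 0.223] pointing down, gripper open.
Joint ranges: [-163.93, 163.93], [-17.29, 119.83], [-79.2, 71.16], [3.27, 140.29], [-89.18, 269.18], [5.43, 117.66], [-154.24, 154.24]. Speed limits (degrees/s): [147.25, 147.25, 180, 180, 180, 180, 180].

### API

Orientations are given as [roll, pitch, yaw] about the fixed x, y, z axes, in that order (R = Rz(yaw) Ry(pitch) Rx(roll)).
In Python, from cell import get_obs, read_camera, sign_off, silhouettes gives the robot as it stands.
- The arm moves only by the tool play_rows, never from a script. Its argument "steps" is a list that holds one entry, the list of rows, each a list of 7 numbers: the shift along the tool's x, y, z in m, then the turn, a rotation vector about the tool's x, y, z in rad, then the finger opening in m, from 0 to 0.087. A call has 1 to 12 rows; each row shifts and turns the commanded pose from where the row before left it, along the tool's axes as they then stand; what a row does not reach is not made up. A row lasts 1/10 s, in which the tool goes at most 50 mm and 8.59 degrees, less where a joint would pass 70% of its speed; a pose out of reach is approached as far as the arm can. A call is refused whole if a number of a shift passes 0.05 or a number of a turn 0.15, either way. A call with a gripper value outside its range is refused whole. The fingers move at their own pace and stop on an object; "force" is the grip in N (left out, the last holds). Time passes only in rows, so rows that do not move let the fingers close. It gives the time, the measured TCP pose, the force, the opening and the grip force at its end, in the units of the state.
- get_obs(): the state, without advancing time (a new reading comes with each control period).
- read_camera(name): name is "scene" or "top" or "wrist"; returns a dict with "frame" (420x560x3 uint8, red, green, blue), "intrinsics" (3x3 intrinsics, pixels), "view" (4x4, takes a point from world to camera coordinates). Camera axes: x right, y up, looking along -z (the intrinsics and any distortion apply to the point x, -y, -z); pixel columns grow to the right and rows downward; lengths in m; the calibration is good to about 2 mm. The wrist camera is an equidistant fisheye: a pixel r from the principal point sees the ray r / f radians off the axis. A picture is of the moment at which its call begins. There is no depth.
- sign_off(): hands the job in; it is judged then, once.
Trained networks look in the newest picture that a camera, given by its name, has taken for a name from the list of things; names that differ only in an ending like _2 or _b are one class to them, and where a whole thing is asked for, a point or a joint stands for the part that bears it (a point fixed in the world has none). Each returns a list of dicts, best first, with "p" (0 to 1); they miss things now and then, are a little off and sometimes report something else, mostly with a low value. They report only what shows in the picture. A call takes as long as a camera call.
- silhouettes(camera, name): "pixels" (420x560 bool, what is visible of it) and "extent" ([left, top, right, bottom] in pixels, round what is visible of it).
The state is a dict: "time_s": time; "qpos": joint angles; "joint_velocities": joint speeds; "effort": joint torques, N m; "tool_pos": TCP position; "tool_rot": TCP orientation; "force": force on the tool from outside, world axes, zero at the start; "wrist_torque": the same for the moment, N m; "grip_width": finger opening in m; "grasp_force": force on a finger pad.
Only numpy, scipy, OpenCV 4.12 (cv2) and the standard library are available. Lean on these libraries where they do the work, as an engineer would, in place of code of your own. Each camera call takes 0.05 s, during which the arm holds its last target. There are 200 camera calls.

## Working session

There is one attempt and no reset: what is moved stays moved. The work goes in short steps, Python scripts to look and compute and a tool call to move; the robot and the scene stay as the last step left them, time stands still between calls to the robot, and variables do not carry over. Pictures are saved under pics/ and viewed, at most 10 in all, crops included, and the job is handed in when it is done.

Besides the shell and the picture viewer there is one more tool, called after "Emit:" in YAML: its name, and indented under it one key for each argument. play_rows: Moves the arm, as the interface text tells. Its arguments: {"type":"object","properties":{"steps":{"type":"array","items":{"type":"array","items":{"type":"array","items":{"type":"number"}}}},"force":{"type":"number"}},"required":["steps"]}

```bash
mkdir -p pics; ls; python3 - <<'E'
from cell import *
import cv2,numpy as np
o=get_obs();print({k:o[k] for k in('time_s','tool_pos','tool_rot','force','grip_width')})
a=[]
for c in('scene','top'):
    r=read_camera(c);cv2.imwrite(f'pics/{c}.png',r['frame'][:,:,::-1])
    print(c,r['intrinsics'],r['view'])
    for n in('tester','handle_bar','trigger_top','pointer_tab','buffer','timer','sample_bottle','lab_tape','filter_cup'):
        s=silhouettes(c,n)
        print(n,[(round(d['p'],2),d['extent'],[round(float(v.mean()),1) for v in np.nonzero(d['pixels'])[::-1]]) for d in s[:2]])
E
```

```text
pics
{'time_s': 0.0, 'tool_pos': array([0.29405191, 0.57906255, 0.22144637]), 'tool_rot': array([-1.79890556e+02,  5.01159081e-03,  1.53083692e+02]), 'force': array([-0.24744166,  0.29487616,  0.00642703]), 'grip_width': 0.08710532068866148}
scene [[453.42487401   0.         286.11018851]
 [  0.         453.42487401 216.00558948]
 [  0.           0.           1.        ]] [[ 0.79176737 -0.61077924 -0.00729066 -0.41862802]
 [ 0.29160293  0.36746995  0.88313848 -0.24774292]
 [-0.53672355 -0.7013662   0.46905573 -1.07210616]
 [ 0.          0.          0.          1.        ]]
tester [(0.62, [254.3, 210.6, 329.5, 275.7], [285.6, 242.0])]
handle_bar [(0.56, [283.6, 214.0, 299.3, 245.7], [290.5, 230.8])]
trigger_top []
pointer_tab [(0.45, [273.5, 214.8, 285.0, 236.9], [278.7, 224.6])]
buffer []
timer []
sample_bottle [(0.29, [284.5, 208.5, 298.5, 244.5], [289.9, 228.8])]
lab_tape [(0.64, [182.9, 201.1, 212.8, 225.9], [198.2, 212.4]), (0.31, [253.3, 212.4, 327.3, 277.5], [285.7, 242.2])]
filter_cup [(0.89, [246.7, 164.9, 264.4, 197.6], [257.8, 180.9])]
top [[510.71870366   0.         268.66
[... 249 characters left out ...]
6726561e-04  9.95758264e-01 -1.44352607e+00]
 [ 0.00000000e+00  0.00000000e+00  0.00000000e+00  1.00000000e+00]]
tester [(0.77, [232.1, 204.2, 340.1, 244.5], [285.8, 224.5])]
handle_bar [(0.65, [270.7, 212.4, 339.1, 229.6], [284.1, 222.6])]
trigger_top []
pointer_tab [(0.53, [254.3, 218.8, 260.4, 226.4], [259.0, 221.1])]
buffer []
timer [(0.66, [361.0, 253.8, 383.0, 276.7], [370.6, 263.6])]
sample_bottle [(0.59, [375.1, 163.9, 406.4, 185.9], [392.1, 176.4])]
lab_tape [(0.98, [135.9, 249.7, 174.4, 286.5], [155.1, 266.0]), (0.64, [231.9, 201.4, 341.1, 243.8], [285.4, 224.3])]
filter_cup [(0.79, [135.0, 159.7, 161.1, 190.4], [146.6, 175.7]), (0.62, [271.3, 210.4, 340.1, 233.7], [284.4, 222.6])]
```

```bash
python3 - <<'E'
import cv2
t=cv2.imread('pics/top.png')[140:300,120:420]
cv2.imwrite('pics/t2.png',cv2.resize(t,None,fx=2.6,fy=2.6,interpolation=cv2.INTER_CUBIC))
t=cv2.imread('pics/scene.png')[150:300,170:400]
cv2.imwrite('pics/s2.png',cv2.resize(t,None,fx=3.4,fy=3.4,interpolation=cv2.INTER_CUBIC))
E
```

```text
(no output)
```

View pics/t2.png

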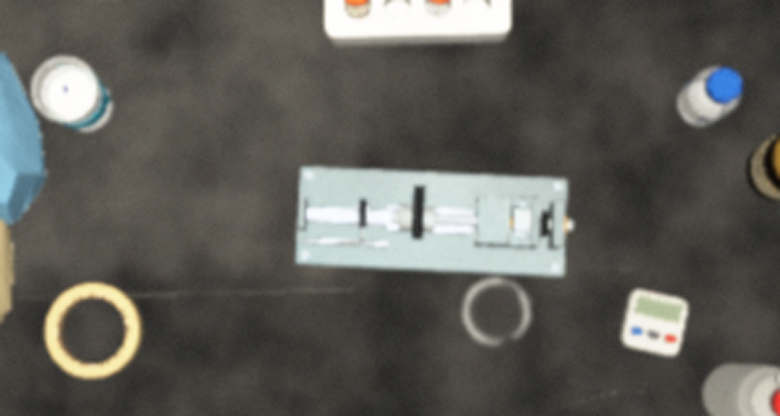

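View pics/s2.png

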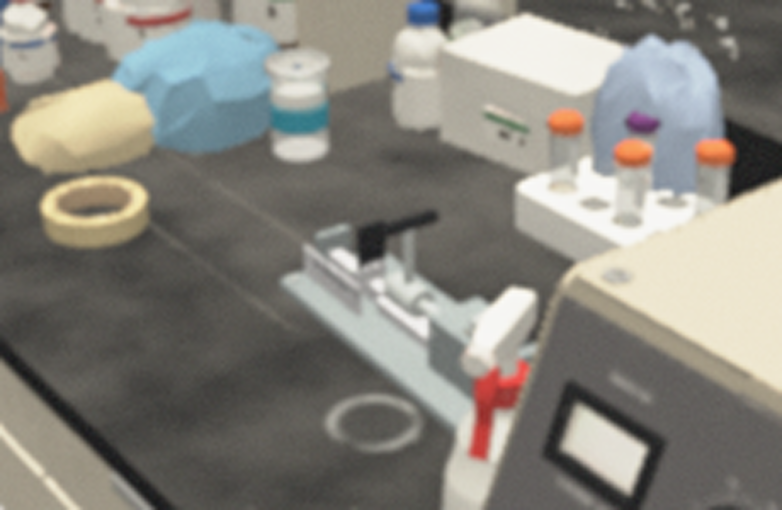

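The top view shows the tester lying with its firing direction to image left, which is world +y. In crop pixels the bar is at (419,212), the pointer tab at (363,213) and the trigger at (521,220). The scene view agrees, with the pointer partly up the scale. A ring lies near the base plate.

```bash
cat > h.py <<'E'
from cell import *
import cv2,numpy as np
def px2w(r,u,v,z):
    K=r['intrinsics'];V=r['view'];d=np.linalg.inv(K)@[u,v,1];d=np.array([d[0],-d[1],-d[2]])
    R=V[:3,:3];c=-R.T@V[:3,3];d=R.T@d;return c+d*(z-c[2])/d[2]
E
python3 - <<'E'
from h import *
r=read_camera('top');f=lambda x,y,z:px2w(r,120+x/2.6,140+y/2.6,z).round(4)
C=np.array([f(*p,.012) for p in((302,167),(567,179),(565,275),(296,263))]);print(C)
c=C.mean(0);ax=(C[0]+C[3]-C[1]-C[2])[:2];L=np.linalg.norm(ax)/2;ax/=np.linalg.norm(ax);ay=np.array([-ax[1],ax[0]])
print('c',c,'len',L,'ang',np.degrees(np.arctan2(ax[1],ax[0])))
for n,p in dict(bar=(419,212,.116),tab=(363,213,.084),trig=(521,220,.074)).items():
    w=f(*p);d=w[:2]-c[:2];print(n,w,'tester xy',d@ax,d@ay)
for n,x in dict(bar=.02,tab0=.055,trig=-.092).items():print('pred',n,c[:2]+ax*x)
E
```

```text
[[ 0.5938  0.1098  0.012 ]
 [ 0.5734 -0.1861  0.012 ]
 [ 0.4662 -0.1801  0.012 ]
 [ 0.4865  0.1183  0.012 ]]
c [ 0.529975 -0.034525  0.012   ] len 0.2978460088703557 ang 86.0822769372377
bar [ 0.5308 -0.0174  0.116 ] tester xy 0.017141349381727924 0.0003469746007070415
tab [0.534  0.0413 0.084 ] tester xy 0.07592281523518069 0.0011650651332079046
trig [ 0.5235 -0.127   0.074 ] tester xy -0.09270130093305429 0.00014161680446878825
pred bar [ 0.53134148 -0.01457174]
pred tab0 [0.53373281 0.02034648]
pred trig [ 0.5236892  -0.12631001]
```

Emit:
play_rows:
  steps:
    - [[-0.037,-0.028,0,0,0,0,0.02],[-0.037,-0.028,0,0,0,0,0],[-0.037,-0.028,0,0,0,0,0],[-0.037,-0.028,0,0,0,0,0],[-0.037,-0.028,0,0,0,0,0],[-0.037,-0.028,0,0,0,0,0],[-0.037,-0.028,0,0,0,0,0],[-0.037,-0.028,0,0,0,0,0],[-0.037,-0.028,0,0,0,0,0],[-0.037,-0.028,0,0,0,0,0],[-0.037,-0.028,0,0,0,0,0],[-0.037,-0.028,0,0,0,0,0]]

```text
time_s: 2.25
tool_pos: [0.5387, 0.0773, 0.223]
tool_rot: [179.9, 0.0, 153.1]
force: [0.6, 0.2, 0.3]
grip_width: 0.0026
grasp_force: 0.0
```

Emit:
play_rows:
  steps:
    - [[0,0,0,0,0,-0.134,0],[0,0,0,0,0,-0.134,0],[0,0,0,0,0,-0.134,0],[0,0,0,0,0,0,0],[0,0,0,0,0,0,0]]

```text
time_s: 2.75
tool_pos: [0.5381, 0.079, 0.2227]
tool_rot: [180.0, 0.0, 175.9]
force: [-0.3, 0.4, 0.2]
grip_width: 0.0005
grasp_force: 0.0
```

```bash
python3 - <<'E'
from h import *
r=read_camera('wrist');cv2.imwrite('pics/w1.png',r['frame'][:,:,::-1]);print(r['intrinsics'],r['view'])
E
```

```text
[[325.1922621    0.         278.55756692]
 [  0.         325.1922621  205.44561661]
 [  0.           0.           1.        ]] [[ 7.01041268e-02  9.97539403e-01  7.42202419e-04 -1.16678456e-01]
 [-9.62475883e-01  6.78354622e-02 -2.62751830e-01  5.44738517e-01]
 [-2.62155651e-01  1.77056357e-02  9.64863164e-01 -2.49891516e-01]
 [ 0.00000000e+00  0.00000000e+00  0.00000000e+00  1.00000000e+00]]
```

View pics/w1.png

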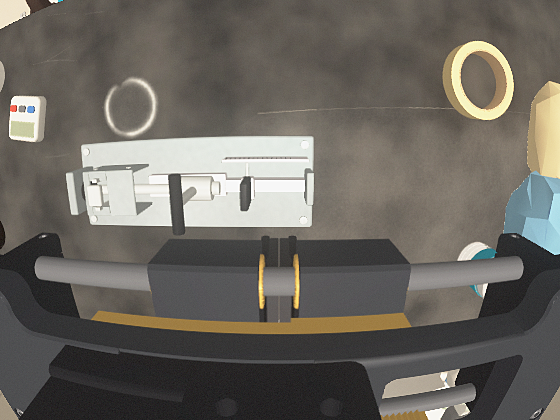

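The wrist view is clear: bar at (177,204), tab at (246,193), trigger cap near (95,192), and the closed fingers are beyond the tab. I'll check these positions against the top-camera estimate.

```bash
cat >> h.py <<'E'
def fish(r,u,v,z):
    K=r['intrinsics'];V=r['view'];x=(u-K[0,2])/K[0,0];y=(v-K[1,2])/K[1,1];t=np.hypot(x,y)
    s=np.sin(t)/t;d=np.array([x*s,-y*s,-np.cos(t)]);R=V[:3,:3];c=-R.T@V[:3,3];d=R.T@d;return c+d*(z-c[2])/d[2]
E
python3 - <<'E'
from h import *
r=read_camera('wrist')
for n,p in dict(barA=(176,174,.116),barB=(178,234,.116),tab=(249,180,.084),tab2=(249,209,.084),trig=(95,192,.074),c1=(82,145,.012),c2=(313,137,.012),c3=(313,227,.012),c4=(84,222,.012)).items():print(n,fish(r,*p).round(4))
for n in('handle_bar','pointer_tab','trigger_top'):
    print(n,[(round(d['p'],2),d['extent'],[round(float(v.mean()),1) for v in np.nonzero(d['pixels'])[::-1]]) for d in silhouettes('wrist',n)[:2]])
E
```

```text
barA [ 0.5056 -0.0074  0.116 ]
barB [ 0.5603 -0.014   0.116 ]
tab [0.5218 0.0524 0.084 ]
tab2 [0.5501 0.0498 0.084 ]
trig [ 0.522  -0.1214  0.074 ]
c1 [ 0.4692 -0.1718  0.012 ]
c2 [0.49  0.122 0.012]
c3 [0.5981 0.1169 0.012 ]
c4 [ 0.573  -0.1913  0.012 ]
handle_bar [(0.96, [103.2, 173.5, 219.0, 239.2], [180.6, 194.7])]
pointer_tab [(0.64, [236.0, 165.4, 256.6, 212.9], [246.1, 190.5])]
trigger_top [(0.97, [86.5, 178.7, 109.5, 210.4], [96.0, 194.9])]
```

Emit:
play_rows:
  steps:
    - [[0,0.004,0.045,0,0,0,0],[0,0,0.045,0,0,0,0],[0,0,0.045,0,0,0,0],[0,0,0.024,0,0,0,0],[0,0,0,0,0,0,0]]

```text
time_s: 3.5
tool_pos: [0.535, 0.0824, 0.0597]
tool_rot: [-179.8, -0.4, 176.1]
force: [-0.9, 0.1, -0.3]
grip_width: 0.0003
grasp_force: 0.0
```

Emit:
play_rows:
  steps:
    - [[0,-0.004,0,0,0,0,0],[0,-0.004,0,0,0,0,0],[0,-0.004,0,0,0,0,0],[0,-0.004,0,0,0,0,0],[0,-0.004,0,0,0,0,0],[0,-0.004,0,0,0,0,0],[0,-0.003,0,0,0,0,0],[0,-0.003,0,0,0,0,0],[0,0,0,0,0,0,0]]

```text
time_s: 4.4
tool_pos: [0.5363, 0.0525, 0.0636]
tool_rot: [-180.0, 0.0, 176.1]
force: [0.1, -0.1, 0.9]
grip_width: 0.0005
grasp_force: 0.0
```

Emit:
play_rows:
  steps:
    - [[0,-0.002,0,0,0,0,0],[0,-0.002,0,0,0,0,0],[0,-0.002,0,0,0,0,0],[0,-0.002,0,0,0,0,0],[0,0,0,0,0,0,0]]

```text
time_s: 4.9
tool_pos: [0.5357, 0.0446, 0.0635]
tool_rot: [-180.0, -0.0, 176.1]
force: [-0.1, 0.3, 0.1]
grip_width: 0.0004
grasp_force: 0.0
```

Emit:
play_rows:
  steps:
    - [[0,-0.001,0,0,0,0,0],[0,-0.001,0,0,0,0,0],[0,0,0,0,0,0,0]]

```text
time_s: 5.2
tool_pos: [0.5356, 0.0429, 0.0636]
tool_rot: [-180.0, -0.0, 176.1]
force: [-0.2, -0.2, -0.4]
grip_width: 0.0002
grasp_force: 0.0
```

Emit:
play_rows:
  steps:
    - [[0,-0.001,0,0,0,0,0],[0,-0.001,0,0,0,0,0],[0,0,0,0,0,0,0]]

```text
time_s: 5.5
tool_pos: [0.5355, 0.0409, 0.0636]
tool_rot: [-180.0, 0.0, 176.1]
force: [-0.1, 0.1, -0.8]
grip_width: 0.0005
grasp_force: 0.1
```

```bash
python3 - <<'E'
from h import *
r=read_camera('wrist');cv2.imwrite('pics/w2.png',r['frame'][:,:,::-1]);print(get_obs()['force'])
E
```

```text
[-0.7357773  -0.76654716  0.02114802]
```

View pics/w2.png

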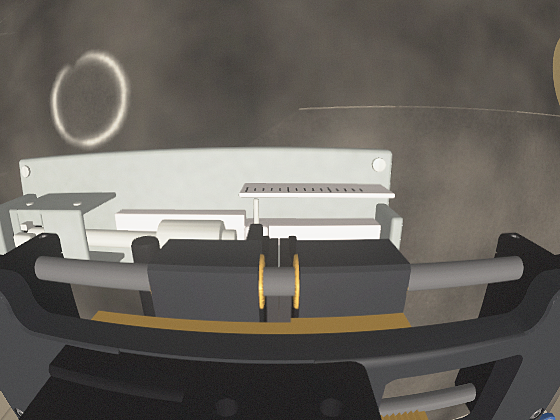

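The tab (255,230) is up against the finger and close to the scale's zero end. No nose contact force yet, so I'll continue.

Emit:
play_rows:
  steps:
    - [[0,-0.001,0,0,0,0,0],[0,-0.001,0,0,0,0,0],[0,0,0,0,0,0,0]]

```text
time_s: 5.85
tool_pos: [0.5354, 0.0389, 0.0636]
tool_rot: [-180.0, 0.0, 176.1]
force: [0.1, 1.0, -0.9]
grip_width: 0.0003
grasp_force: 0.1
```

Emit:
play_rows:
  steps:
    - [[0,-0.001,0,0,0,0,0],[0,0,0,0,0,0,0]]

```text
time_s: 6.05
tool_pos: [0.5353, 0.0379, 0.0636]
tool_rot: [-180.0, 0.0, 176.1]
force: [-0.4, 0.4, -0.1]
grip_width: 0.0004
grasp_force: 0.1
```

Emit:
play_rows:
  steps:
    - [[0,-0.001,0,0,0,0,0],[0,-0.001,0,0,0,0,0],[0,0,0,0,0,0,0]]

```text
time_s: 6.35
tool_pos: [0.5352, 0.0359, 0.0636]
tool_rot: [-180.0, 0.0, 176.1]
force: [-0.1, -0.1, 0.2]
grip_width: 0.0006
grasp_force: 0.1
```

Emit:
play_rows:
  steps:
    - [[0,-0.001,0,0,0,0,0],[0,0,0,0,0,0,0]]

```text
time_s: 6.55
tool_pos: [0.5351, 0.0349, 0.0636]
tool_rot: [-180.0, 0.0, 176.1]
force: [-0.2, 0.1, -0.6]
grip_width: 0.0005
grasp_force: 0.1
```

Emit:
play_rows:
  steps:
    - [[0,-0.001,0,0,0,0,0],[0,-0.001,0,0,0,0,0],[0,0,0,0,0,0,0]]

```text
time_s: 6.85
tool_pos: [0.5351, 0.0345, 0.0636]
tool_rot: [179.9, 0.0, 176.2]
force: [-0.9, 4.7, -0.0]
grip_width: 0.0005
grasp_force: 2.3
```

Emit:
play_rows:
  steps:
    - [[0,-0.001,0,0,0,0,0],[0,-0.001,0,0,0,0,0],[0,0,0,0,0,0,0]]

```text
time_s: 7.15
tool_pos: [0.5351, 0.0341, 0.0637]
tool_rot: [179.8, 0.0, 176.2]
force: [0.2, 8.3, -0.9]
grip_width: 0.0006
grasp_force: 3.8
```

Emit:
play_rows:
  steps:
    - [[0,0.001,0,0,0,0,0],[0,0.001,0,0,0,0,0],[0,0.001,0,0,0,0,0],[0,0.002,0,0,0,0,0],[0,0.005,0,0,0,0,0],[0,0.005,0,0,0,0,0],[0,0,-0.03,0,0,0,0],[0,0,-0.04,0,0,0,0],[0,0,-0.04,0,0,0,0.044],[0,0,0,0,0,0,0.044]]

```text
time_s: 8.15
tool_pos: [0.5397, 0.0462, 0.1797]
tool_rot: [179.9, 0.6, 176.1]
force: [0.6, 0.1, -0.0]
grip_width: 0.0096
grasp_force: 0.0
```

```bash
python3 - <<'E'
from h import *
print(get_obs()['tool_pos'],get_obs()['grip_width'])
r=read_camera('wrist');cv2.imwrite('pics/w3.png',r['frame'][:,:,::-1])
E
```

```text
[0.53972618 0.04617745 0.17967244] 0.009587198171650909
```

View pics/w3.png

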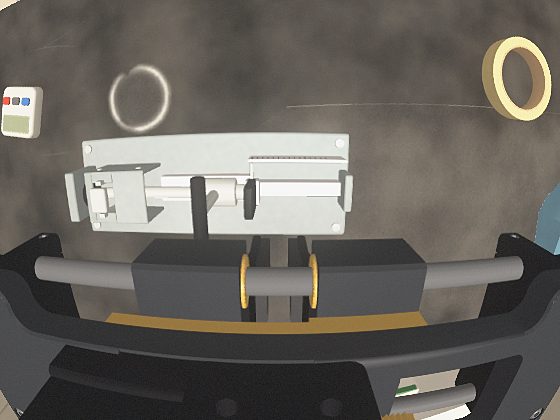

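The pointer tab (250,198) rests against the striker nose at scale zero. The bar is at (200,208).

```bash
python3 - <<'E'
from h import *
r=read_camera('wrist')
o=get_obs();print(o['tool_pos'],o['tool_rot'],o['grip_width'])
for p in((199,178),(201,240)):print(fish(r,*p,.116))
E
```

```text
[0.53650961 0.04604568 0.1745439 ] [1.79970465e+02 1.29161105e-01 1.76106942e+02] 0.01677222385061495
[ 0.50376737 -0.00789481  0.116     ]
[ 0.550516   -0.01273519  0.116     ]
```

Emit:
play_rows:
  steps:
    - [[0,-0.03,0,0,0,0,0.044],[0,-0.029,0,0,0,0,0.044],[0,0,0,0,0,0,0.044],[0,0,0.03,0,0,0,0.044],[0,0,0.03,0,0,0,0.044],[0,0,0.02,0,0,0,0.044],[0,0,0,0,0,0,0.044]]

```text
time_s: 8.95
tool_pos: [0.5282, -0.0124, 0.0892]
tool_rot: [-179.9, -0.5, 176.1]
force: [-0.9, 0.2, 0.3]
grip_width: 0.0435
grasp_force: 0.0
```

Emit:
play_rows:
  force: 15
  steps:
    - [[0,0,0,0,0,0,0.02],[0,0,0,0,0,0,0.014],[0,0,0,0,0,0,0.008],[0,0,0,0,0,0,0.004],[0,0,0,0,0,0,0.004]]

```text
time_s: 9.45
tool_pos: [0.5323, -0.0132, 0.0942]
tool_rot: [-180.0, 0.1, 176.1]
force: [1.1, -8.8, 1.9]
grip_width: 0.0119
grasp_force: 5.3
```

Emit:
play_rows:
  force: 40
  steps:
    - [[0,-0.001,0,0,0,0,0.004],[0,-0.001,0,0,0,0,0.004],[0,-0.001,0,0,0,0,0.004],[0,-0.001,0,0,0,0,0.004],[0,0,0,0,0,0,0.004]]

```text
time_s: 9.95
tool_pos: [0.5323, -0.0136, 0.0942]
tool_rot: [179.8, 0.1, 176.2]
force: [0.5, 7.7, 4.8]
grip_width: 0.0107
grasp_force: 40.0
```

Emit:
play_rows:
  steps:
    - [[0,-0.002,0,0,0,0,0.004],[0,-0.002,0,0,0,0,0.004],[0,-0.002,0,0,0,0,0.004],[0,-0.002,0,0,0,0,0.004],[0,0,0,0,0,0,0.004]]

```text
time_s: 10.45
tool_pos: [0.5317, -0.0212, 0.0942]
tool_rot: [179.7, 0.1, 176.2]
force: [-0.2, 7.7, 4.0]
grip_width: 0.0106
grasp_force: 40.0
```

Emit:
play_rows:
  steps:
    - [[0,-0.002,0,0,0,0,0.004],[0,-0.002,0,0,0,0,0.004],[0,-0.002,0,0,0,0,0.004],[0,-0.002,0,0,0,0,0.004],[0,-0.002,0,0,0,0,0.004],[0,-0.002,0,0,0,0,0.004],[0,0,0,0,0,0,0.004]]

```text
time_s: 11.15
tool_pos: [0.531, -0.0318, 0.0943]
tool_rot: [179.7, 0.1, 176.3]
force: [-0.8, 9.6, 4.4]
grip_width: 0.0108
grasp_force: 40.0
```

Emit:
play_rows:
  steps:
    - [[0,-0.001,0,0,0,0,0.004],[0,-0.001,0,0,0,0,0.004],[0,0,0,0,0,0,0.004]]

```text
time_s: 11.45
tool_pos: [0.5309, -0.0333, 0.0942]
tool_rot: [179.6, 0.0, 176.3]
force: [0.1, 10.5, 4.8]
grip_width: 0.0109
grasp_force: 40.0
```

Emit:
play_rows:
  steps:
    - [[0,-0.001,0,0,0,0,0.004],[0,-0.001,0,0,0,0,0.004],[0,0,0,0,0,0,0.004]]

```text
time_s: 11.75
tool_pos: [0.5307, -0.0352, 0.0942]
tool_rot: [179.6, 0.0, 176.3]
force: [-0.2, 11.7, 3.9]
grip_width: 0.0109
grasp_force: 40.0
```

Emit:
play_rows:
  steps:
    - [[0,-0.0005,0,0,0,0,0.004],[0,-0.0005,0,0,0,0,0.004],[0,0,0,0,0,0,0.004]]

```text
time_s: 12.05
tool_pos: [0.5306, -0.0367, 0.0942]
tool_rot: [179.7, 0.0, 176.3]
force: [0.3, 10.9, 5.2]
grip_width: 0.0107
grasp_force: 40.0
```

Emit:
play_rows:
  steps:
    - [[0,-0.0005,0,0,0,0,0.004],[0,-0.0005,0,0,0,0,0.004],[0,0,0,0,0,0,0.004]]

```text
time_s: 12.35
tool_pos: [0.5305, -0.0377, 0.0942]
tool_rot: [179.7, 0.0, 176.3]
force: [-0.3, 10.4, 4.6]
grip_width: 0.011
grasp_force: 40.0
```

Emit:
play_rows:
  steps:
    - [[0,-0.0005,0,0,0,0,0.004],[0,-0.0005,0,0,0,0,0.004],[0,0,0,0,0,0,0.004]]

```text
time_s: 12.65
tool_pos: [0.5305, -0.0387, 0.0942]
tool_rot: [179.7, 0.0, 176.3]
force: [-1.4, 10.4, 4.0]
grip_width: 0.0109
grasp_force: 40.0
```

Emit:
play_rows:
  steps:
    - [[0,-0.0005,0,0,0,0,0.004],[0,-0.0005,0,0,0,0,0.004],[0,0,0,0,0,0,0.004]]

```text
time_s: 12.95
tool_pos: [0.5304, -0.0397, 0.0942]
tool_rot: [179.7, 0.0, 176.3]
force: [-0.7, 10.0, 4.7]
grip_width: 0.0107
grasp_force: 40.0
```

Emit:
play_rows:
  steps:
    - [[0,-0.0005,0,0,0,0,0.004],[0,-0.0005,0,0,0,0,0.004],[0,-0.0005,0,0,0,0,0.004],[0,0,0,0,0,0,0.004]]

```text
time_s: 13.35
tool_pos: [0.5303, -0.0417, 0.0942]
tool_rot: [179.7, 0.0, 176.3]
force: [-0.5, 9.3, 4.9]
grip_width: 0.0105
grasp_force: 40.0
```

Emit:
play_rows:
  steps:
    - [[0,-0.0005,0,0,0,0,0.004],[0,-0.0005,0,0,0,0,0.004],[0,0,0,0,0,0,0.004]]

```text
time_s: 13.65
tool_pos: [0.5302, -0.0426, 0.0942]
tool_rot: [179.7, 0.0, 176.3]
force: [-1.0, 9.2, 5.6]
grip_width: 0.0107
grasp_force: 40.0
```

Emit:
play_rows:
  steps:
    - [[0,-0.0005,0,0,0,0,0.004],[0,-0.0005,0,0,0,0,0.004],[0,0,0,0,0,0,0.004]]

```text
time_s: 13.95
tool_pos: [0.5302, -0.0429, 0.0942]
tool_rot: [179.6, 0.0, 176.3]
force: [-0.7, 11.4, 5.1]
grip_width: 0.0108
grasp_force: 40.0
```

The 1 mm step moved the handle only 0.3 mm and added 2.2 N, so the buffer has been met. I'll press gently to 15 N.

Emit:
play_rows:
  steps:
    - [[0,-0.0005,0,0,0,0,0.004],[0,-0.0005,0,0,0,0,0.004],[0,0,0,0,0,0,0.004]]

```text
time_s: 14.25
tool_pos: [0.5302, -0.0431, 0.0942]
tool_rot: [179.6, 0.0, 176.3]
force: [-0.3, 13.0, 5.2]
grip_width: 0.011
grasp_force: 40.0
```

Emit:
play_rows:
  steps:
    - [[0,-0.0005,0,0,0,0,0.004],[0,0,0,0,0,0,0.004]]

```text
time_s: 14.45
tool_pos: [0.5302, -0.0432, 0.0942]
tool_rot: [179.6, 0.0, 176.3]
force: [-0.0, 12.0, 4.0]
grip_width: 0.0107
grasp_force: 40.0
```

Emit:
play_rows:
  steps:
    - [[0,-0.0005,0,0,0,0,0.004],[0,0,0,0,0,0,0.004]]

```text
time_s: 14.65
tool_pos: [0.5301, -0.0434, 0.0942]
tool_rot: [179.5, 0.0, 176.3]
force: [0.3, 13.8, 5.2]
grip_width: 0.0107
grasp_force: 40.0
```

```bash
python3 - <<'E'
from h import *
for i in range(5):
    read_camera('wrist');o=get_obs();print(o['force'].round(2),o['tool_pos'].round(4))
E
```

```text
[-0.46 13.08  4.62] [ 0.5301 -0.0433  0.0942]
[-0.53 12.77  4.74] [ 0.5301 -0.0433  0.0942]
[-0.15 12.82  4.29] [ 0.5301 -0.0434  0.0942]
[-0.72 13.75  4.75] [ 0.5302 -0.0434  0.0942]
[-0.55 13.49  4.55] [ 0.5302 -0.0433  0.0942]
```

Emit:
play_rows:
  steps:
    - [[0,-0.0005,0,0,0,0,0.004],[0,-0.0005,0,0,0,0,0.004],[0,0,0,0,0,0,0.004]]

```text
time_s: 15.2
tool_pos: [0.5301, -0.0436, 0.0942]
tool_rot: [179.5, 0.0, 176.4]
force: [-0.4, 15.1, 5.2]
grip_width: 0.0108
grasp_force: 40.0
```

```bash
python3 - <<'E'
from h import *
for i in range(4):
    read_camera('wrist');o=get_obs();print(o['force'].round(2),o['tool_pos'].round(4))
E
```

```text
[-0.25 14.35  6.07] [ 0.5301 -0.0436  0.0942]
[-0.41 14.28  3.95] [ 0.5301 -0.0436  0.0942]
[ 0.25 15.44  4.99] [ 0.5301 -0.0436  0.0942]
[-0.84 14.63  5.14] [ 0.5301 -0.0436  0.0942]
```

Emit:
play_rows:
  steps:
    - [[0,-0.0005,0,0,0,0,0.004],[0,0,0,0,0,0,0.004]]

```text
time_s: 15.6
tool_pos: [0.5301, -0.0438, 0.0942]
tool_rot: [179.5, 0.0, 176.4]
force: [0.0, 15.6, 4.5]
grip_width: 0.0108
grasp_force: 40.0
```

```bash
python3 - <<'E'
from h import *
for i in range(3):
    read_camera('wrist');o=get_obs();print(o['force'].round(2),o['tool_pos'].round(4))
E
```

```text
[ 0.11 16.28  4.7 ] [ 0.5301 -0.0437  0.0942]
[-0.  14.9  4.5] [ 0.5301 -0.0437  0.0942]
[-0.35 15.27  5.17] [ 0.5301 -0.0437  0.0942]
```

The pull is 15.5 N. Now I'll ease forward and check that the sear holds.

Emit:
play_rows:
  steps:
    - [[0,0.001,0,0,0,0,0.004],[0,0.001,0,0,0,0,0.004],[0,0.001,0,0,0,0,0.004],[0,0.001,0,0,0,0,0.004],[0,0,0,0,0,0,0.004]]

```text
time_s: 16.25
tool_pos: [0.5302, -0.0427, 0.0942]
tool_rot: [179.7, 0.0, 176.3]
force: [0.2, 9.6, 4.6]
grip_width: 0.0105
grasp_force: 40.0
```

Emit:
play_rows:
  steps:
    - [[0,0.001,0,0,0,0,0.004],[0,0.001,0,0,0,0,0.004],[0,0.001,0,0,0,0,0.004],[0,0,0,0,0,0,0.004]]

```text
time_s: 16.65
tool_pos: [0.5303, -0.041, 0.0942]
tool_rot: [179.8, 0.0, 176.3]
force: [-1.2, 7.3, 4.2]
grip_width: 0.011
grasp_force: 40.0
```

Emit:
play_rows:
  steps:
    - [[0,0.001,0,0,0,0,0.004],[0,0.001,0,0,0,0,0.004],[0,0.001,0,0,0,0,0.004],[0,0,0,0,0,0,0.004]]

```text
time_s: 17.05
tool_pos: [0.5303, -0.0409, 0.0942]
tool_rot: [179.9, 0.0, 176.2]
force: [-0.7, 3.6, 5.2]
grip_width: 0.0107
grasp_force: 40.0
```

Emit:
play_rows:
  steps:
    - [[0,0.001,0,0,0,0,0.004],[0,0.0005,0,0,0,0,0.004],[0,0,0,0,0,0,0.004],[0,0,0,0,0,0,0.044],[0,0,0,0,0,0,0.044],[0,0,0,0,0,0,0.044],[0,0,0,0,0,0,0.044],[0,0,0,0,0,0,0.044]]

```text
time_s: 17.85
tool_pos: [0.5298, -0.0404, 0.0933]
tool_rot: [-180.0, -0.0, 176.1]
force: [0.2, -0.1, -0.5]
grip_width: 0.0405
grasp_force: 0.0
```

Emit:
play_rows:
  steps:
    - [[0,0,-0.02,0,0,0,0.044],[0,0,-0.03,0,0,0,0.044],[0,0,-0.03,0,0,0,0.044],[0,0,0,0,0,0,0.044],[0,-0.03,0,0,0,0,0],[0,-0.03,0,0,0,0,0],[0,-0.025,0,0,0,0,0],[0,0,0,0,0,0,0],[0,0,0,0,0,0,0],[0,0,0,0,0,0,0]]

```text
time_s: 18.85
tool_pos: [0.5242, -0.1237, 0.173]
tool_rot: [180.0, -0.0, 176.2]
force: [0.7, 0.0, -0.1]
grip_width: 0.0045
grasp_force: 0.0
```

```bash
python3 - <<'E'
from h import *
r=read_camera('wrist');cv2.imwrite('pics/w4.png',r['frame'][:,:,::-1])
o=get_obs();print(o['tool_pos'],o['grip_width'])
for d in silhouettes('wrist','trigger_top')[:1]:
    e=d['extent'];print(d['p'],e,fish(r,(e[0]+e[2])/2,(e[1]+e[3])/2,.072))
E
```

```text
[ 0.52430741 -0.12356378  0.17311844] 0.003390955319034075
0.77 [268.0, 185.0, 288.7, 227.4] [ 0.52499131 -0.12386105  0.072     ]
```

View pics/w4.png

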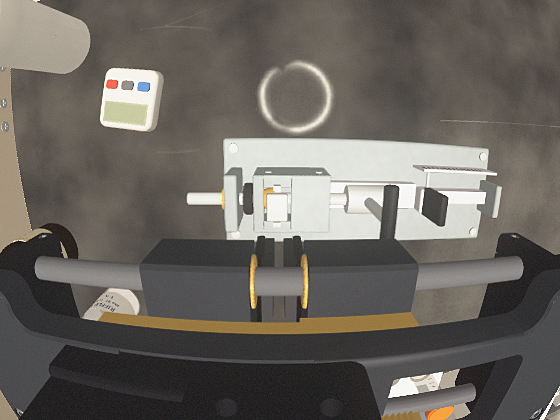

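The trigger cap (278,206) is straight under the fingers. The striker is cocked, with its rod tail out at (205,198), and the pointer is untouched. Now I'll press the cap.

Emit:
play_rows:
  steps:
    - [[0,0,0.03,0,0,0,0],[0,0,0.03,0,0,0,0],[0,0,0.02,0,0,0,0],[0,0,0.01,0,0,0,0],[0,0,0,0,0,0,0],[0,0,0,0,0,0,0]]

```text
time_s: 19.55
tool_pos: [0.525, -0.1248, 0.0844]
tool_rot: [-180.0, 0.1, 176.1]
force: [0.4, -0.0, 0.6]
grip_width: 0.0003
grasp_force: 0.0
```

Emit:
play_rows:
  steps:
    - [[0,0,0.002,0,0,0,0],[0,0,0.002,0,0,0,0],[0,0,0.002,0,0,0,0],[0,0,0.002,0,0,0,0],[0,0,0.002,0,0,0,0],[0,0,0,0,0,0,0]]

```text
time_s: 20.15
tool_pos: [0.5243, -0.1251, 0.0738]
tool_rot: [180.0, 0.0, 176.1]
force: [-0.7, -0.0, 2.4]
grip_width: 0.0006
grasp_force: 1.1
```

Emit:
play_rows:
  steps:
    - [[0,0,0.002,0,0,0,0],[0,0,0.002,0,0,0,0],[0,0,0,0,0,0,0]]

```text
time_s: 20.45
tool_pos: [0.5244, -0.1251, 0.0698]
tool_rot: [180.0, 0.0, 176.1]
force: [0.0, 0.1, 1.8]
grip_width: 0.0004
grasp_force: 1.2
```

Emit:
play_rows:
  steps:
    - [[0,0,0.002,0,0,0,0],[0,0,0.001,0,0,0,0],[0,0,0,0,0,0,0]]

```text
time_s: 20.75
tool_pos: [0.5244, -0.1251, 0.0665]
tool_rot: [-180.0, 0.0, 176.1]
force: [-0.5, 1.0, 3.9]
grip_width: 0.0006
grasp_force: 1.6
```

```bash
python3 - <<'E'
from h import *
r=read_camera('wrist');cv2.imwrite('pics/w5.png',r['frame'][:,:,::-1])
E
```

```text
(no output)
```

View pics/w5.png

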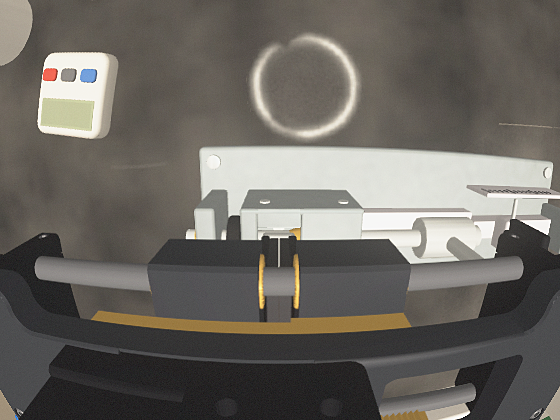

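The rod tail is gone and the striker body (445,238) is forward, so it has fired. I'll lift off and check.

Emit:
play_rows:
  steps:
    - [[0,0,-0.005,0,0,0,0],[0,0,-0.01,0,0,0,0],[0,0,-0.03,0,0,0,0],[0,0,-0.03,0,0,0,0],[0,0,-0.03,0,0,0,0],[0,0,0,0,0,0,0],[0,0,0,0,0,0,0]]

```text
time_s: 21.5
tool_pos: [0.5244, -0.125, 0.1723]
tool_rot: [180.0, 0.1, 176.1]
force: [0.1, 1.0, -0.2]
grip_width: 0.0004
grasp_force: 0.0
```

```bash
python3 - <<'E'
from h import *
r=read_camera('wrist');cv2.imwrite('pics/w6.png',r['frame'][:,:,::-1]);print(get_obs()['force'])
E
```

```text
[-0.84295956  0.5824046  -0.94254447]
```

View pics/w6.png

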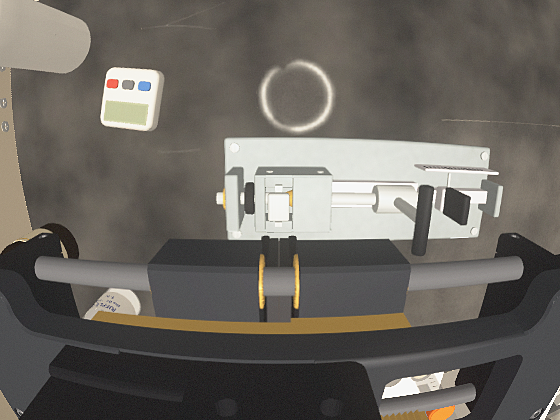

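The striker is home, with the bar at (424,220). The pointer has been knocked up the scale, with its tab moving from about 434 to 457, and the robot is clear of everything.

```bash
python3 -c "
from cell import *
print(sign_off())"
```

```text
the job is handed in; nothing more can be done
None
```

The check shot is fired and handed in: I zeroed the pointer, cocked the striker at about 15.5 N total pull, released it and pressed the trigger; the last picture shows the striker home and the pointer knocked up the scale.

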